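# Weigh the pair of cucumbers

### The job

Weigh the two cucumbers as a pair: take both together in one grip from under the lamp bar of the sloped display tray, lay them gently, flat and side by side on the scale's steel platter without dropping them, and let go. With both lying there, press the green print key all the way down and let it come back up. Leave the red key, the aubergine and the label roll alone.

Things in the scene. Friction and masses are not known exactly. Their poses are not given: they have to be found in the camera images.
- cucumber_a_center (a point): One of two dark green cucumbers, a rigid round bar 30 mm thick, 150 mm long, about 100 g. The point is its centre, on its axis; x runs along it. The pair starts in one bay of the display tray, parallel with a 1 mm gap (61 mm over both), lying straight down the slope, lower ends at the front lip; x then points up the slope, 30 degrees above level, y across the pair and z square to the tray floor.
- cucumber_b_center (a point): The other cucumber, same shape and size; the point is its centre, its x axis runs along its length. It lies on the tray's +y side of the first.
- display: Sloped produce display, fixed: black tray on a grey stand. Origin on the counter under the tray's middle; x to its high back, z up. Floor sloping 30 degrees, low towards the robot (-x), 240 mm long, 310 mm wide, middle 125 mm up. Walls and lip 28 mm high; a 14 mm rib at y = 0 leaves two bays 150 mm wide (y = +-78 mm): cucumbers in one, aubergine in the other, either way round.
- lamp_bar (a point): Middle of the lamp bar over the tray, fixed: 28 mm (x) by 14 mm (z), 370 mm along the display's y, 290 mm up. It hangs over the cucumbers' middle (11 mm further back, 174 mm above their centres) and bars an upright tool; one tilted 30 degrees, square to the tray floor, from the robot's side passes under it. Thin arms run level to the rear from its ends (y = +-173 mm) to two rear posts.
- platter: The scale's steel platter, fixed, level, 250 mm (x) by 350 mm (y). Origin at the centre of its flat top, 110 mm above the counter, z up, x away from the console. A rim 6 mm high round the edge leaves 234 by 334 mm flat inside. The sloped console lies in front (-x), below platter height; a display mast 510 mm tall stands at x = 110, y = -205 mm, its head (390 mm up) reaching in to y = -160 mm.
- print_key (a joint): Travel of the green print key: 0 up, 0.005 m fully down; spring-loaded, about 1.5 N to start and 4.5 N at the bottom, comes back up by itself.
- print_key_top (a point): Middle of the top face of the green print key, a 30 mm square cap standing 9 mm proud of the sloped console (4 mm when fully down). z points out of the face: 20 degrees from vertical, leaning towards the robot (the platter's -x); the key moves along -z.
- clear_key (a joint): Travel of the red clear key, same make as the green one: 0 up, 0.005 m fully down. Not to be pressed.
- clear_key_top (a point): Middle of the top face of the red clear key, same size, 62 mm from the green key towards the platter's -y.
- aubergine_center (a point): A dark purple aubergine lying in the other bay of the tray, 136 mm long, 60 mm at the thickest; the point is its middle. To be left alone.
- label_roll_center (a point): Roll of white label paper standing on end on the counter, 72 mm in diameter and 45 mm high; the point is its centre. To be left alone.

How it is judged:
By the outcome, as a careful person would: the job done as asked, in the order asked, and still so for the second after the job is handed in, with the robot touching nothing.
It also fails if it takes over 56 s, if anything falls off the work surface, if the arm or the gripper's body presses on something with over 40 N, if the wrist force passes 120 N, or if a joint passes its speed limit or range.

### The arm

A 6-joint arm with a two-finger parallel gripper is mounted at the origin on the work surface. World frame = base frame: x ahead of the robot, y to its left, z up, the work surface at z = 0. Lengths are in m, angles in degrees, forces in N, time in s.
With the tool pointing down it reaches from about 0.25 to 0.725 m from the base axis. Payload 9.7 kg.
Tool frame: the origin (TCP) lies midway between the tips of the shut fingers; the grasp point (between the pads) lies 19 mm behind it; z points along the fingers, y is the direction in which the jaws open and shut (so a half turn about z gives the same grasp; the last joint's range is limited). The gripper opens to 85 mm and grips with 20 to 120 N. Pads are 22 mm wide; open, the fingers measure 114 mm over their backs; the gripper's body (76 mm by 85 mm) begins 54 mm behind the grasp point. The pads swing forward as they close: fully open they stand 13 mm farther back than shut.
Start: joints at [74.771, 4.979, 10.078, 95.1, 0, 90], TCP at [0.144, 0.531, 0.231] pointing down, gripper open.
Joint ranges: [-179.16, 179.16], [-48.56, 103.87], [-65.8, 70.77], [-126.05, 130.52], [-82.76, 87.17], [-180, 180]. Speed limits (degrees/s): [127.2, 127.2, 147.25, 180, 180, 180].

### API

Orientations are given as [roll, pitch, yaw] about the fixed x, y, z axes, in that order (R = Rz(yaw) Ry(pitch) Rx(roll)).
In Python, from workcell import bot, camera, recognise gives the robot as it stands. The module is installed in compiled form; this text tells all that it offers.
- The arm moves only by the tool apply_moves, never from a script. Its argument "targets" is one flat list of numbers, 7 for each row, row after row: the shift along the world's x, y, z in units of 30 mm (1.0 is 30 mm), then the turn, a rotation vector about the world's x, y, z in units of 6 degrees (1.0 is 6 degrees), then the opening, from 0 (shut) to 1 (fully open). A call has 1 to 5 rows; each row is the pose to reach, as a shift and turn from the pose commanded when the call began; what a row does not reach only later rows make up. A row lasts 1/10 s, in which the tool goes at most 50 mm and 8.59 degrees, less where a joint would pass 70% of its speed; a pose out of reach is approached as far as the arm can. A call with a gripper value outside its range is refused whole. The fingers move at their own pace and stop on an object; "newtons" is the grip in N (left out, the last holds). Time passes only in rows, so rows that repeat a pose let the fingers close. It gives the time, the measured TCP pose, the force and the opening at its end, in the units of the state.
- bot.get_obs(): the state, without advancing time (a new reading comes with each control period).
- camera(name): name is "side" or "top" or "wrist"; returns a dict with "img" (400x640x3 uint8, red, green, blue), "intrinsics" (3x3 intrinsics, pixels), "origin" and "rotation" of the camera in the world. Camera axes: x right, y up, looking along -z (the intrinsics and any distortion apply to the point x, -y, -z); pixel columns grow to the right and rows downward; lengths in m; the calibration is good to about 2 mm. A picture is of the moment at which its call begins. There is no depth.
- bot.job_done(): hands the job in, once; it reports no verdict.
Trained networks look in the newest picture that a camera, given by its name, has taken for a name from the list of things; names that differ only in an ending like _2 or _b are one class to them, and where a whole thing is asked for, a point or a joint stands for the part that bears it (a point fixed in the world has none). Each returns a list of dicts, best first, with "conf" (0 to 1); they miss things now and then, are a little off and sometimes report something else, mostly with a low value. They report only what shows in the picture. A call takes as long as a camera call.
- recognise(query, camera): "box" ([left, top, right, bottom] in pixels, round what is visible of it).
The state is a dict: "time": time; "q": joint angles; "qd": joint speeds; "joint_efforts": joint torques, N m; "ee_pos": TCP position; "tcp_rot": TCP orientation; "wrist_force": force on the tool from outside, world axes, zero at the start; "torque": the same for the moment, N m; "opening": finger opening in m.
Only numpy, scipy, OpenCV 4.12 (cv2) and the standard library are available. Lean on these libraries where they do the work, as an engineer would, in place of code of your own. Each camera call takes 0.05 s, during which the arm holds its last target.

## Working session

There is one attempt and no reset: what is moved stays moved. The work goes in short steps, Python scripts to look and compute and a tool call to move; the robot and the scene stay as the last step left them, time stands still between calls to the robot, and variables do not carry over. Pictures are saved under pics/ and viewed, and the job is handed in when it is done.

Besides the shell and the picture viewer there is one more tool, called after "Emit:" as a command line: name --argument value ..., lists and objects as JSON in quotes. apply_moves: Moves the arm, as the interface text tells. Its arguments: {"type":"object","properties":{"targets":{"type":"array"},"newtons":{"type":"number"}},"required":["targets"]}

```bash
mkdir -p pics; cat > h.py <<'E'
import numpy as np, cv2
from workcell import bot, camera, recognise
E
python3 - <<'E'
from h import *
import pickle
o=bot.get_obs(); print({k:np.round(v,3).tolist() for k,v in o.items()})
for n in ["side","top","wrist"]:
    c=camera(n); cv2.imwrite(f"pics/{n}0.png",c["img"][:,:,::-1]); pickle.dump(c,open(f"{n}0.pkl","wb"))
    print(n,c["intrinsics"].tolist(),np.round(c["origin"],4),np.round(c["rotation"],4).tolist(),[k for k in c])
    for q in ["cucumber_a_center","display","lamp_bar","platter","print_key","clear_key","aubergine_center","label_roll_center"]:
        print(q,[(np.round(r["box"]).tolist(),round(r["conf"],2)) for r in recognise(q,n)])
E
```

```text
{'time': 0.0, 'q': [74.771, 5.01, 10.033, 95.101, 0.001, 90.0], 'qd': [-0.04, -0.056, -0.064, -0.013, 0.155, -0.027], 'joint_efforts': [0.001, -52.039, 46.48, 0.016, 0.0, 0.0], 'ee_pos': [0.144, 0.53, 0.231], 'tcp_rot': [-179.923, -0.001, 164.771], 'wrist_force': [0.638, 0.473, 0.284], 'torque': [0.001, -0.014, 0.035], 'opening': 0.085}
side [[445.13967002804736, 0.0, 320.8044583052446], [0.0, 445.13967002804736, 202.1275999103013], [0.0, 0.0, 1.0]] [ 0.3943 -0.8063  1.054 ] [44.0325, 0.7312, -11.3535] ['img', 'intrinsics', 'origin', 'rotation']
cucumber_a_center [([308.0, 165.0, 347.0, 192.0], 0.9)]
display [([284.0, 75.0, 392.0, 221.0], 0.8)]
lamp_bar [([281.0, 78.0, 392.0, 223.0], 0.78)]
platter []
print_key []
clear_key [([295.0, 313.0, 305.0, 324.0], 0.72), ([304.0, 155.0, 344.0, 183.0], 0.18)]
aubergine_center [([287.0, 131.0, 323.0, 158.0], 0.85), ([278.0, 76.0, 393.0, 224.0], 0.5)]
label_roll_center [([299.0, 223.0, 321.0, 241.0], 0.85)]
top [[458.6396876350925, 0.0, 313.8052339434101], [0.0, 458.6396876350925, 198.38512944213383], [0.0, 0.0, 1.0]] [ 0.4075 -0.0034  1.1525] [8.0937, 0.6781, -88.7956] ['img', 'intrinsics', 'origin', 'rotation']
cucumber_a_center [([233.0, 149.0, 250.0, 210.0], 0.63)]
display [([81.0, 81.0, 281.0, 225.0], 0.6)]
lamp_bar [([76.0, 80.0, 280.0, 225.0], 0.65), ([419.0, 244.0, 436.0, 262.0], 0.19)]
platter [([325.0, 98.0, 490.0, 224.0], 0.72)]
print_key [([397.0, 242.0, 407.0, 254.0], 0.73)]
clear_key [([421.0, 244.0, 434.0, 258.0], 0.5)]
aubergine_center [([148.0, 173.0, 178.0, 222.0], 0.92)]
label_roll_center [([283.0, 206.0, 310.0, 235.0], 0.85)]
wrist [[336.6181777314857, 0.0, 320.5765221923042], [0.0, 336.6181777314857, 199.28666661249056], [0.0, 0.0, 1.0]] [0.0795 0.5488 0.3733] [-15.487, -0.0028, 74.7056] ['img', 'intrinsics', 'origin', 'rotation']
cucumber_a_center []
display []
lamp_bar []
platter []
print_key []
clear_key []
aubergine_center []
label_roll_center []
```

```bash
python3 - <<'E'
import cv2
a=cv2.imread("pics/top0.png")[70:280,60:510]; cv2.imwrite("pics/top0z.png",cv2.resize(a,None,fx=1.77,fy=1.77,interpolation=2))
a=cv2.imread("pics/side0.png")[60:360,200:480]; cv2.imwrite("pics/side0z.png",cv2.resize(a,None,fx=2,fy=2,interpolation=2))
E
```

```text
(no output)
```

View pics/top0z.png

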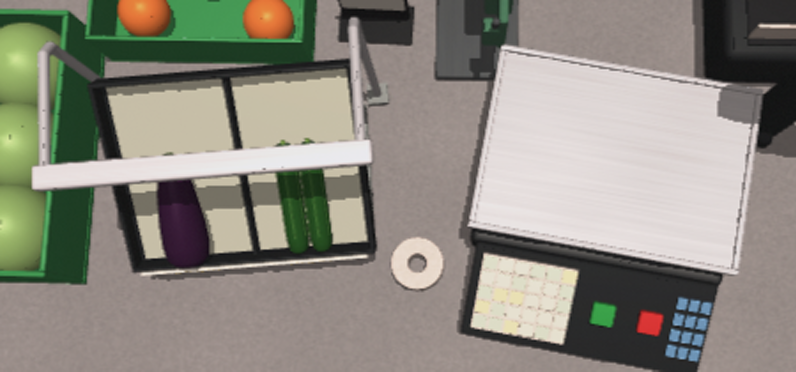

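View pics/side0z.png

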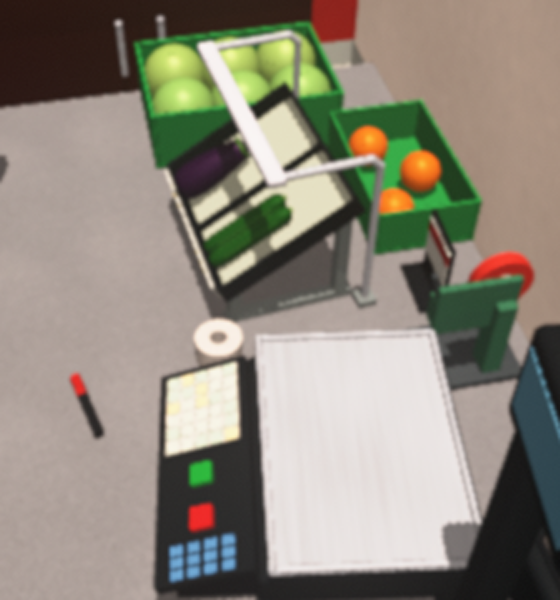

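View pics/wrist0.png

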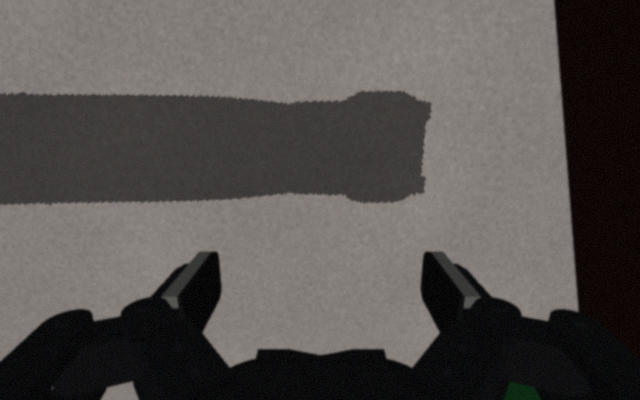

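The top view shows the cucumbers (full-image px ~(232,185)) in the right-hand (−y) bay, the aubergine in the left bay, the roll at (296,220) and the green key at about (400,248). I'll zoom in to pick model points.

```bash
python3 - <<'E'
import cv2
def z(n,x0,y0,x1,y1,f):
    a=cv2.imread(f"pics/{n}0.png")[y0:y1,x0:x1]; a=cv2.resize(a,None,fx=f,fy=f,interpolation=cv2.INTER_CUBIC)
    for x in range((x0+9)//10*10,x1,10):
        cv2.line(a,((x-x0)*f,0),((x-x0)*f,5 if x%50 else 15),(0,0,255),1)
        if x%50==0: cv2.putText(a,str(x),((x-x0)*f,25),0,.4,(0,0,255),1)
    for y in range((y0+9)//10*10,y1,10):
        cv2.line(a,(0,(y-y0)*f),(5 if y%50 else 15,(y-y0)*f),(0,0,255),1)
        if y%50==0: cv2.putText(a,str(y),(16,(y-y0)*f+4),0,.4,(0,0,255),1)
    return a
cv2.imwrite("pics/topd.png",z("top",75,80,285,230,3)); cv2.imwrite("pics/tops.png",z("top",315,90,500,285,3))
cv2.imwrite("pics/sided.png",z("side",270,70,400,225,3))
cv2.imwrite("pics/sides.png",z("side",270,215,450,360,4))
E
```

```text
(no output)
```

View pics/topd.png

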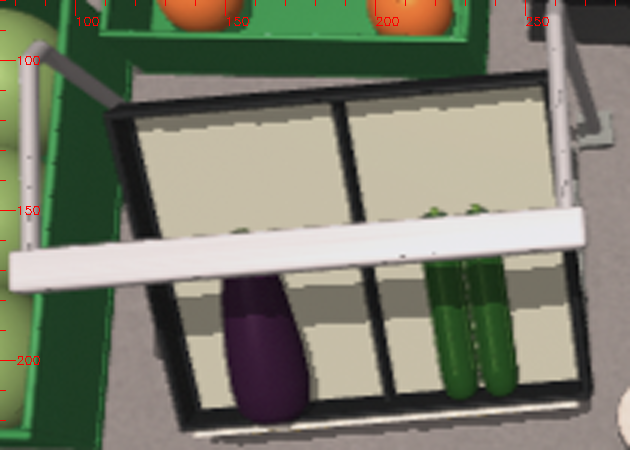

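View pics/tops.png

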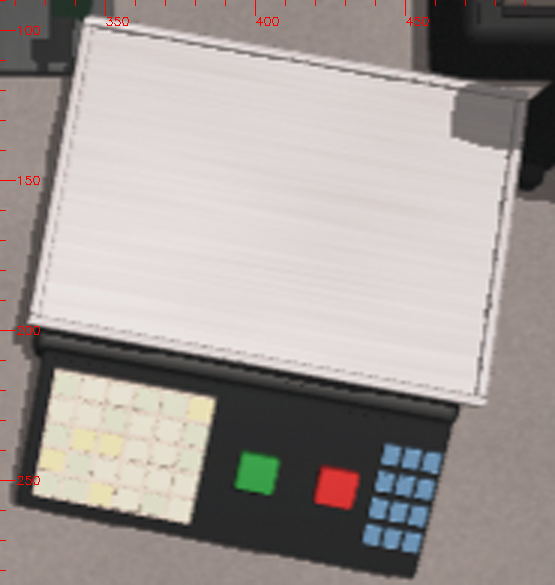

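View pics/sided.png

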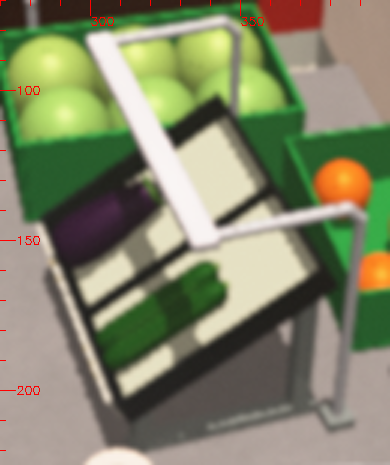

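View pics/sides.png

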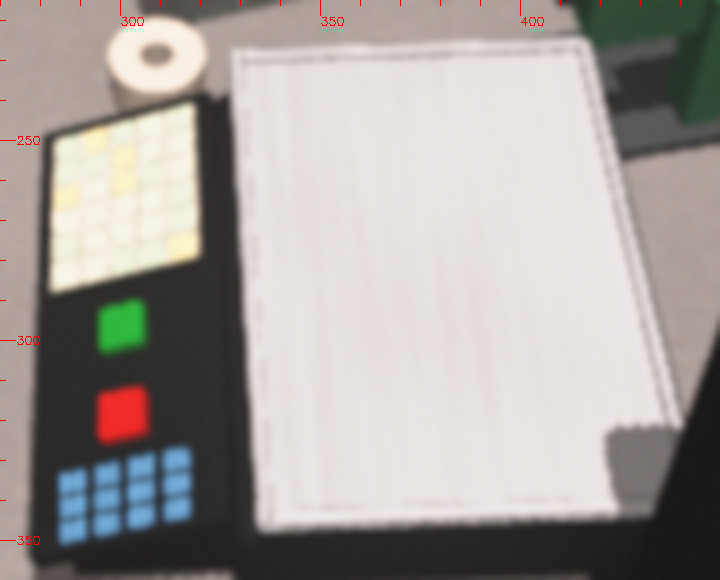

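```bash
cat >> h.py <<'E'
import pickle
from scipy.spatial.transform import Rotation as R
from scipy.optimize import least_squares
def eul(r): return R.from_euler('xyz',r,degrees=True)
def proj(c,P):
    p=eul(c["rotation"]).inv().apply(np.atleast_2d(P)-c["origin"]); K=c["intrinsics"]
    d=-p[:,2]
    return np.c_[K[0,2]+K[0,0]*p[:,0]/d, K[1,2]-K[1,1]*p[:,1]/d]
def pose(v,L):
    L=np.atleast_2d(L).astype(float); return R.from_euler('z',v[2]).apply(L)+[v[0],v[1],0]
E
cat > fit.py <<'E'
from h import *
T=pickle.load(open("top0.pkl","rb"));S=pickle.load(open("side0.pkl","rb"))
t=lambda a,o,f: np.array(o)+np.array(a)/f
# display
lx=-.0355
obsT=t([[10,254],[12,291],[582,207],[585,245]],[75,80],3)
LT=[[lx+.014,.185,.297],[lx-.014,.185,.297],[lx+.014,-.185,.297],[lx-.014,-.185,.297]]
obsS=t([[98,36],[205,238]],[270,70],3); LS=[[lx,.185,.297],[lx,-.185,.297]]
f=lambda v:np.r_[(proj(T,pose(v,LT))-obsT).ravel(),(proj(S,pose(v,LS))-obsS).ravel()]
r=least_squares(f,[.5,.25,0]);D=r.x;print("display",D[:2],np.degrees(D[2]),np.round(r.fun,1))
pT=t([[88,17],[524,98],[485,404],[30,322]],[315,90],3);LP=np.array([[.125,.175,.116],[.125,-.175,.116],[-.125,-.175,.116],[-.125,.175,.116]])
pS=t([[232,50],[590,40],[258,530]],[270,215],4)
f=lambda v:np.r_[(proj(T,pose(v,LP))-pT).ravel(),(proj(S,pose(v,LP[[3,0,2]]))-pS).ravel()]
r=least_squares(f,[.5,-.2,0]);P=r.x;print("platter",P[:2],np.degrees(P[2]),np.round(r.fun,1))
def tri(a,b):
    return least_squares(lambda X:np.r_[proj(T,X)[0]-a,proj(S,X)[0]-b],[.4,-.1,.1])
def cen(c,k):
    im=c["img"].astype(int);g=im[...,k]-np.max(np.delete(im,k,2),2)
    m=(g>60).astype(np.uint8); m[:, :280]=0
    n,l,s,ce=cv2.connectedComponentsWithStats(m)
    return [(ce[i].round(2).tolist(),int(s[i,4])) for i in range(1,n) if s[i,4]>40]
for k in (1,0): print(cen(T,k),cen(S,k))
np.save("DP.npy",[D,P])
E
python3 fit.py
```

```text
display [0.62798822 0.28125171] 5.741228313231344 [-0.6 -1.4 -1.1  0.6  1.2 -1.1  1.1  0.4 -1.6 -1.7 -0.6  0.6]
platter [ 0.65220629 -0.2063281 ] -9.47882100564409 [-0.2 -1.6  2.6 -2.5  0.9  0.8 -0.2 -0.1 -1.4 -0.3 -1.3 -0.8 -1.4 -1.6]
[([400.2, 247.39], 147)] [([352.3, 87.9], 155), ([290.91, 78.83], 46), ([295.96, 115.26], 76), ([369.46, 121.47], 59), ([398.23, 138.7], 245), ([420.76, 158.29], 234), ([383.03, 150.19], 73), ([299.96, 296.05], 126)]
[([335.74, 43.34], 359), ([602.9, 177.19], 8974), ([426.83, 252.11], 175), ([302.13, 307.62], 108)] [([367.89, 36.33], 1947), ([383.81, 130.54], 228), ([410.15, 144.61], 296), ([396.98, 160.13], 158), ([452.27, 193.44], 351), ([300.1, 318.07], 174)]
```

```bash
cat > k.py <<'E'
from fit import *
for n,a,b in (("green",[400.2,247.39],[299.96,296.05]),("red",[426.83,252.11],[300.1,318.07])):
    r=tri(a,b);X=r.x; print(n,X.round(4),np.round(r.fun,2),"in platter frame",R.from_euler('z',-P[2]).apply(X-[P[0],P[1],0]).round(4))
# cucumber outlines for y centers
s=np.radians(30)
def slope(a,y,h): return [a*np.cos(s)-h*np.sin(s), y, .125+a*np.sin(s)+h*np.cos(s)]
for c,n in ((T,"top"),(S,"side")):
    im=cv2.resize(c["img"][:,:,::-1],None,fx=4,fy=4,interpolation=cv2.INTER_CUBIC)
    for yc in (-.078-.0155,-.078+.0155):
        for a,b in ((( -.12,yc,.015),(.03,yc,.015)),((-.12,yc-.015,.015),(.03,yc-.015,.015)),((-.12,yc+.015,.015),(.03,yc+.015,.015))):
            q=proj(c,pose(D,[slope(*a),slope(*b)]))*4; cv2.line(im,*[tuple(int(v) for v in p) for p in q],(0,0,255),1)
    fl=[slope(a,y,0) for a,y in ((-.12,-.153),(-.12,-.003),(.12,-.003),(.12,-.153))]
    cv2.polylines(im,[(proj(c,pose(D,fl))*4).astype(int)],True,(255,0,0),1)
    lp=[[lx+dx,y,.297] for dx,y in ((.014,.185),(-.014,.185),(-.014,-.185),(.014,-.185))]
    cv2.polylines(im,[(proj(c,pose(D,lp))*4).astype(int)],True,(255,0,255),1)
    x0,y0,x1,y1=(180,110,290,230) if n=="top" else (280,70,400,220)
    cv2.imwrite(f"pics/ov_{n}.png",im[y0*4:y1*4,x0*4:x1*4])
E
python3 k.py
```

```text
display [0.62798822 0.28125171] 5.741228313231344 [-0.6 -1.4 -1.1  0.6  1.2 -1.1  1.1  0.4 -1.6 -1.7 -0.6  0.6]
platter [ 0.65220629 -0.2063281 ] -9.47882100564409 [-0.2 -1.6  2.6 -2.5  0.9  0.8 -0.2 -0.1 -1.4 -0.3 -1.3 -0.8 -1.4 -1.6]
[([400.2, 247.39], 147)] [([352.3, 87.9], 155), ([290.91, 78.83], 46), ([295.96, 115.26], 76), ([369.46, 121.47], 59), ([398.23, 138.7], 245), ([420.76, 158.29], 234), ([383.03, 150.19], 73), ([299.96, 296.05], 126)]
[([335.74, 43.34], 359), ([602.9, 177.19], 8974), ([426.83, 252.11], 175), ([302.13, 307.62], 108)] [([367.89, 36.33], 1947), ([383.81, 130.54], 228), ([410.15, 144.61], 296), ([396.98, 160.13], 158), ([452.27, 193.44], 351), ([300.1, 318.07], 174)]
green [ 0.4499 -0.1911  0.0762] [ 0.02 -0.43 -0.46  0.08] in platter frame [-0.2021 -0.0183  0.0762]
red [ 0.4401 -0.2528  0.0766] [ 0.02 -0.39 -0.4   0.07] in platter frame [-0.2016 -0.0807  0.0766]
```

View pics/ov_top.png

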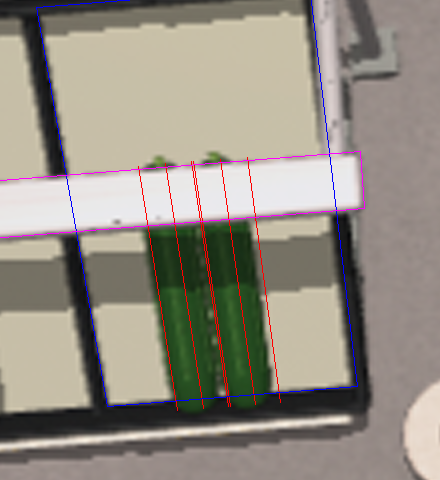

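View pics/ov_side.png

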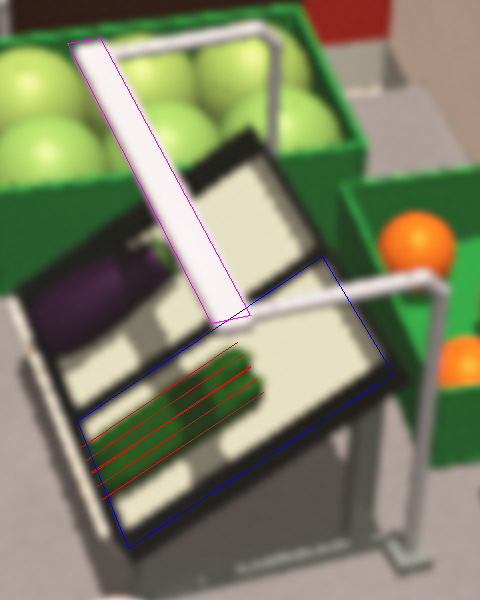

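```bash
cat >> h.py <<'E'
D=np.array([.628,.2813,np.radians(5.74)]);P=np.array([.6522,-.2063,np.radians(-9.48)])
s30=np.radians(30)
def slope(a,y,h): return np.array([a*np.cos(s30)-h*np.sin(s30), y, .125+a*np.sin(s30)+h*np.cos(s30)])
def tool(yaw,tilt): # tool x toward -x, z down leaning +x by tilt
    t=np.radians(tilt); x=[-np.cos(t),0,-np.sin(t)];z=[np.sin(t),0,-np.cos(t)];y=np.cross(z,x)
    return R.from_euler('z',yaw)*R.from_matrix(np.array([x,y,z]).T)
def delta(p,Rt,show=True):
    o=bot.get_obs(); 
    d=(np.array(p)-o["ee_pos"])/.03; w=(Rt*eul(o["tcp_rot"]).inv()).as_rotvec(degrees=True)/6
    print("t",round(o["time"],2),"pos",o["ee_pos"].round(4),"rot",np.round(o["tcp_rot"],1),"F",np.round(o["wrist_force"],1),"op",round(float(o["opening"]),4))
    print("  shift",d.round(3),"turn",w.round(3),"target",np.round(p,4))
E
python3 - <<'E'
from h import *
print(bot.get_obs()["tcp_rot"], tool(D[2],30).as_euler('xyz',degrees=True))
delta(pose(D,slope(-.045,-.077,.13))[0],tool(D[2],30))
E
```

```text
[1.79997844e+02 1.97981147e-05 1.64768607e+02] [-180.     30.   -174.26]
t 1.35 pos [0.1445 0.5307 0.2313] rot [180.    0.  164.8] F [ 0.1 -0.1  0.8] op 0.0849
  shift [ 12.925 -11.213  -0.54 ] turn [-0.416 -5.01   3.415] target [0.5323 0.1943 0.2151]
```

Emit:
apply_moves --targets '[1,-1.2,0.7,0,-0.5,0.4,1,2.2,-2.5,1.2,-0.1,-1,0.9,1,3.4,-3.8,1.5,-0.1,-1.5,1.4,1,4.6,-5.1,1.5,-0.2,-2,1.8,1,5.8,-6.4,1.5,-0.2,-2.5,2.2,1]' --newtons 45

```text
time: 1.85
ee_pos: [0.3085, 0.3494, 0.2767]
tcp_rot: [178.9, 15.1, 178.0]
wrist_force: [0.0, 0.5, 0.2]
opening: 0.0853
```

```bash
cat > d.py <<'E'
from h import *
delta(pose(D,slope(-.045,-.077,.13))[0],tool(D[2],30))
E
python3 d.py
```

```text
t 1.85 pos [0.3085 0.3494 0.2767] rot [178.9  15.1 178. ] F [0.  0.5 0.2] op 0.0853
  shift [ 7.459 -5.171 -2.054] turn [-0.083 -2.483  1.208] target [0.5323 0.1943 0.2151]
```

Emit:
apply_moves --targets '[1.4,-1,0,0,-0.6,0.3,1,2.8,-2,0,0,-1.2,0.6,1,4.2,-3,-0.2,0,-1.8,0.9,1,5.4,-3.8,-0.6,0,-2.4,1.15,1,6.2,-4.6,-1,0,-2.4,1.15,1]'

```text
time: 2.35
ee_pos: [0.4945, 0.2107, 0.2459]
tcp_rot: [179.3, 29.6, -175.0]
wrist_force: [0.3, 0.6, -0.0]
opening: 0.085
```

Emit:
apply_moves --targets '[0.6,-0.2,-0.6,0,0,0,1,0.93,-0.2,-1.05,0,0,0,1,0.93,-0.2,-1.05,0,0,0,1,0.93,-0.2,-1.05,0,0,0,1]'

```text
time: 2.75
ee_pos: [0.521, 0.2066, 0.2149]
tcp_rot: [179.3, 29.3, -175.0]
wrist_force: [-0.1, 0.4, -0.1]
opening: 0.0854
```

```bash
python3 d.py; python3 - <<'E'
from h import *
c=camera("wrist");pickle.dump(c,open("w1.pkl","wb"));cv2.imwrite("pics/w1.png",c["img"][:,:,::-1])
im=c["img"][:,:,::-1].copy()
for yc in (-.077-.0305,-.077,-.077+.0305):
    q=proj(c,pose(D,[slope(-.12,yc,.015),slope(.03,yc,.015)])); cv2.line(im,*[tuple(int(v) for v in p) for p in q],(0,0,255),1)
cv2.imwrite("pics/w1o.png",im); print(c["origin"],c["rotation"])
print(recognise("cucumber_a_center","wrist"))
E
```

```text
t 2.75 pos [0.521  0.2066 0.2149] rot [ 179.3   29.3 -175. ] F [-0.1  0.4 -0.1] op 0.0854
  shift [ 0.374 -0.41   0.006] turn [-0.087 -0.119  0.07 ] target [0.5323 0.1943 0.2151]
[0.39306116 0.19413809 0.30558867] [-44.82568395  -0.57834004  95.25118263]
[{'box': [265.5, 108.1, 307.7, 291.6], 'conf': 0.95}]
```

View pics/w1o.png

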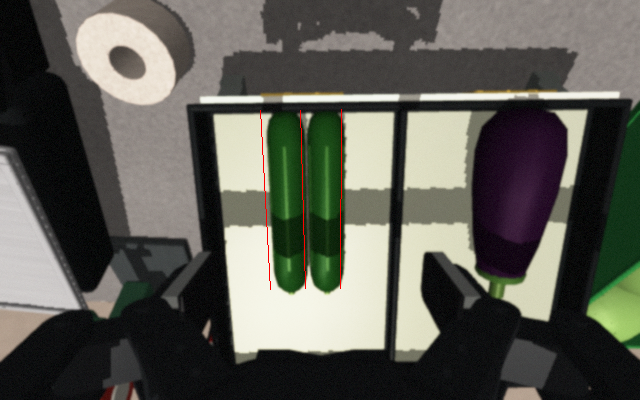

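Cucumbers in the wrist view occupy columns 268–343, about 3 px (≈2.5 mm) toward +y from my model, so I'll use local y = −0.075.

```bash
python3 - <<'E'
from h import *
for h in (.13,.07,.0): delta(pose(D,slope(-.045,-.075,h))[0],tool(D[2],30))
E
```

```text
t 2.85 pos [0.5211 0.2072 0.2159] rot [ 179.3   29.4 -175. ] F [-0.4 -0.5  0.2] op 0.0854
  shift [ 0.364 -0.363 -0.029] turn [-0.095 -0.104  0.061] target [0.5321 0.1963 0.2151]
t 2.85 pos [0.5211 0.2072 0.2159] rot [ 179.3   29.4 -175. ] F [-0.4 -0.5  0.2] op 0.0854
  shift [ 1.359 -0.263 -1.761] turn [-0.095 -0.104  0.061] target [0.5619 0.1993 0.1631]
t 2.85 pos [0.5211 0.2072 0.2159] rot [ 179.3   29.4 -175. ] F [-0.4 -0.5  0.2] op 0.0854
  shift [ 2.519 -0.146 -3.782] turn [-0.095 -0.104  0.061] target [0.5967 0.2028 0.1025]
```

Emit:
apply_moves --targets '[0.36,-0.36,-0.03,-0.1,-0.1,0.06,1,0.36,-0.36,-0.03,-0.1,-0.1,0.06,1,0.86,-0.31,-0.9,-0.1,-0.1,0.06,1,1.36,-0.26,-1.76,-0.1,-0.1,0.06,1,1.36,-0.26,-1.76,-0.1,-0.1,0.06,1]'

```text
time: 3.35
ee_pos: [0.561, 0.1988, 0.1582]
tcp_rot: [-179.9, 29.6, -174.2]
wrist_force: [-1.0, -0.7, 0.2]
opening: 0.0852
```

```bash
python3 - <<'E'
from h import *
c=camera("wrist");cv2.imwrite("pics/w2.png",c["img"][:,:,::-1])
im=c["img"][:,:,::-1].copy()
for yc in (-.075-.0305,-.075,-.075+.0305):
    q=proj(c,pose(D,[slope(-.12,yc,.015),slope(.03,yc,.015)])); cv2.line(im,*[tuple(int(v) for v in p) for p in q],(0,0,255),1)
cv2.imwrite("pics/w2o.png",im)
for h in (.07,.0): delta(pose(D,slope(-.045,-.075,h))[0],tool(D[2],30))
E
```

```text
t 3.4 pos [0.5611 0.199  0.1605] rot [-179.9   29.7 -174.3] F [-0.7 -0.7  0.7] op 0.0851
  shift [0.026 0.01  0.087] turn [ 0.02  -0.043  0.008] target [0.5619 0.1993 0.1631]
t 3.4 pos [0.5611 0.199  0.1605] rot [-179.9   29.7 -174.3] F [-0.7 -0.7  0.7] op 0.0851
  shift [ 1.186  0.127 -1.934] turn [ 0.02  -0.043  0.008] target [0.5967 0.2028 0.1025]
```

View pics/w2o.png

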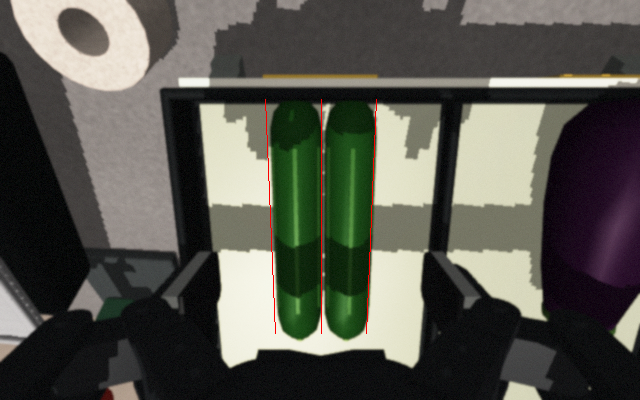

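Finger midpoint (col 320.5) is within ~1 mm of the gap (322). Descending.

Emit:
apply_moves --targets '[0.3,0.05,-0.48,0,0,0,1,0.6,0.08,-0.98,0,0,0,1,0.8,0.1,-1.3,0,0,0,1,0.95,0.12,-1.55,0,0,0,1,0.95,0.12,-1.55,0,0,0,1]'

```text
time: 3.9
ee_pos: [0.5905, 0.2025, 0.1151]
tcp_rot: [-179.9, 29.9, -174.3]
wrist_force: [-0.6, -1.3, -0.4]
opening: 0.0857
```

```bash
python3 - <<'E'
from h import *
for h in (.0,): delta(pose(D,slope(-.045,-.075,h))[0],tool(D[2],30))
c=camera("wrist");cv2.imwrite("pics/w3.png",c["img"][:,:,::-1])
c=camera("side");cv2.imwrite("pics/s3.png",cv2.resize(c["img"][60:260,240:440,::-1],None,fx=3,fy=3))
E
```

```text
t 3.9 pos [0.5905 0.2025 0.1151] rot [-179.9   29.9 -174.3] F [-0.6 -1.3 -0.4] op 0.0857
  shift [ 0.208  0.008 -0.419] turn [ 0.013 -0.022  0.009] target [0.5967 0.2028 0.1025]
```

View pics/w3.png

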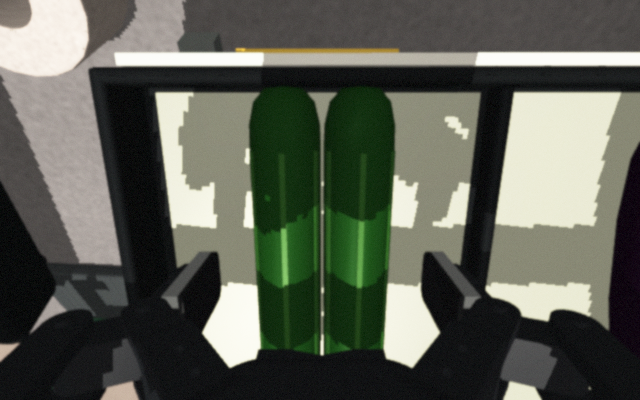

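View pics/s3.png

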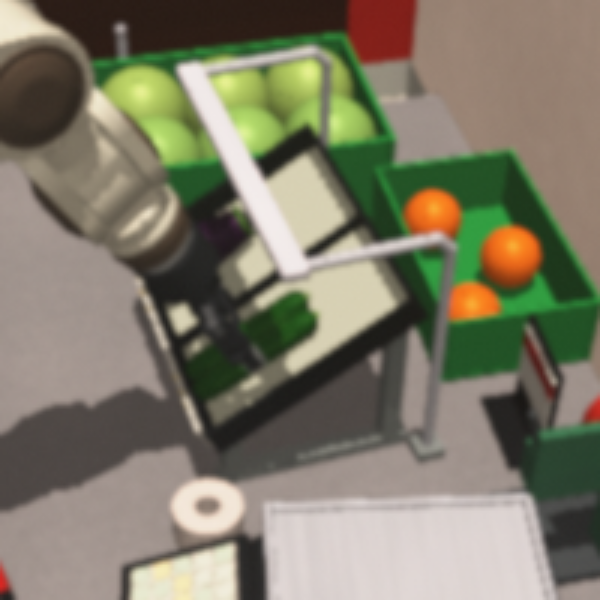

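Well centred, lamp clear. Descending the last 14 mm and closing.

Emit:
apply_moves --targets '[0.1,0,-0.2,0,0,0,1,0.2,0.01,-0.4,0,0,0,1,0.21,0.01,-0.42,0,0,0,1,0.21,0.01,-0.42,0,0,0,1]'

```text
time: 4.4
ee_pos: [0.5968, 0.2026, 0.1023]
tcp_rot: [-179.9, 29.9, -174.3]
wrist_force: [-0.3, 0.0, 0.5]
opening: 0.086
```

Emit:
apply_moves --targets '[0,0,0,0,0,0,0.85,0,0,0,0,0,0,0.78,0,0,0,0,0,0,0.72,0,0,0,0,0,0,0.68,0,0,0,0,0,0,0.64]' --newtons 30

```text
time: 4.9
ee_pos: [0.5969, 0.2029, 0.1033]
tcp_rot: [-179.9, 29.9, -174.3]
wrist_force: [-6.3, -0.1, 4.9]
opening: 0.0576
```

Emit:
apply_moves --targets '[0,0,0,0,0,0,0.5,0,0,0,0,0,0,0.5,0,0,0,0,0,0,0.5,0,0,0,0,0,0,0.5,0,0,0,0,0,0,0.5]' --newtons 45

```text
time: 5.4
ee_pos: [0.5968, 0.2029, 0.1034]
tcp_rot: [-180.0, 29.9, -174.3]
wrist_force: [-7.7, -0.6, 6.2]
opening: 0.0573
```

```bash
python3 - <<'E'
from h import *
for h in (.0,.045): delta(pose(D,slope(-.045,-.075,h))[0],tool(D[2],30))
c=camera("wrist");cv2.imwrite("pics/w4.png",c["img"][:,:,::-1])
E
```

```text
t 5.4 pos [0.5968 0.2029 0.1034] rot [-180.    29.9 -174.3] F [-7.7 -0.6  6.2] op 0.0573
  shift [-0.002 -0.004 -0.029] turn [ 0.008 -0.012  0.006] target [0.5967 0.2028 0.1025]
t 5.4 pos [0.5968 0.2029 0.1034] rot [-180.    29.9 -174.3] F [-7.7 -0.6  6.2] op 0.0573
  shift [-0.748 -0.079  1.27 ] turn [ 0.008 -0.012  0.006] target [0.5743 0.2005 0.1415]
```

View pics/w4.png

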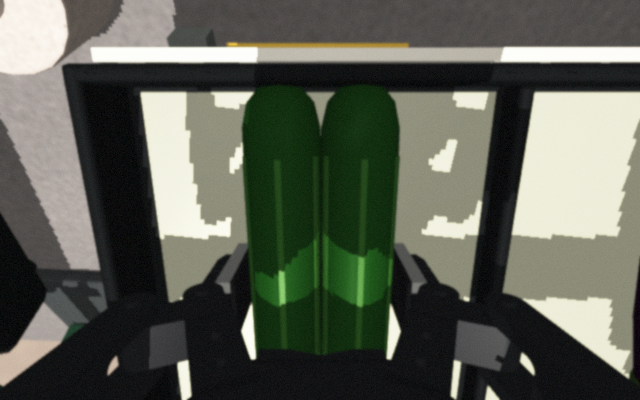

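The opening is 57.3 mm, less than the expected 60, and the tool feels ~9 N along the tray normal. Either the tips touch the floor or the pads are squeezing above the axes. Testing by loosening slightly.

Emit:
apply_moves --targets '[0,0,0,0,0,0,0.73,0,0,0,0,0,0,0.73,0,0,0,0,0,0,0.73]'

```text
time: 5.75
ee_pos: [0.5969, 0.2027, 0.1026]
tcp_rot: [-179.9, 29.9, -174.3]
wrist_force: [0.6, -0.5, -0.2]
opening: 0.0625
```

```bash
python3 - <<'E'
from h import *
for h in (.0,): delta(pose(D,slope(-.045,-.075,h))[0],tool(D[2],30))
for n in ("wrist","side","top"):
    c=camera(n);cv2.imwrite(f"pics/{n}5.png",c["img"][:,:,::-1])
    if n=="side": cv2.imwrite("pics/s5.png",cv2.resize(c["img"][120:220,270:380,::-1],None,fx=6,fy=6,interpolation=cv2.INTER_CUBIC))
    if n=="wrist": cv2.imwrite("pics/w5.png",cv2.resize(c["img"][220:400,150:490,::-1],None,fx=2.3,fy=2.3,interpolation=cv2.INTER_CUBIC))
E
```

```text
t 5.75 pos [0.5969 0.2027 0.1026] rot [-179.9   29.9 -174.3] F [ 0.6 -0.5 -0.2] op 0.0625
  shift [-0.007  0.002 -0.004] turn [ 0.012 -0.016  0.009] target [0.5967 0.2028 0.1025]
```

View pics/s5.png

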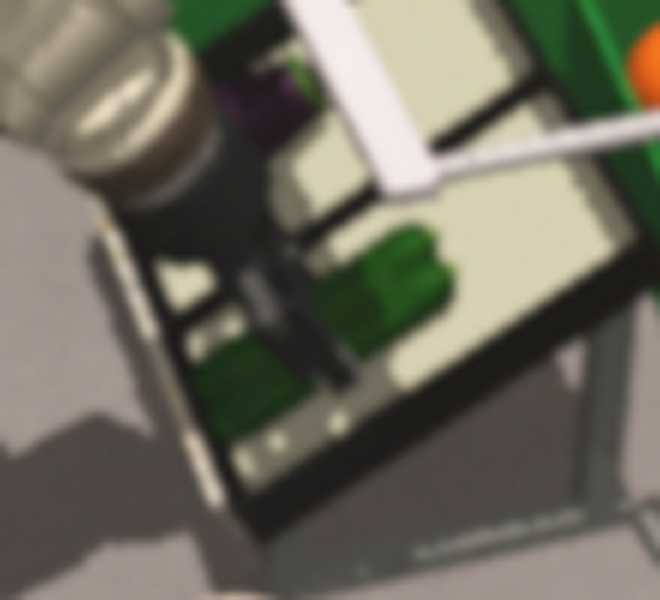

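View pics/w5.png

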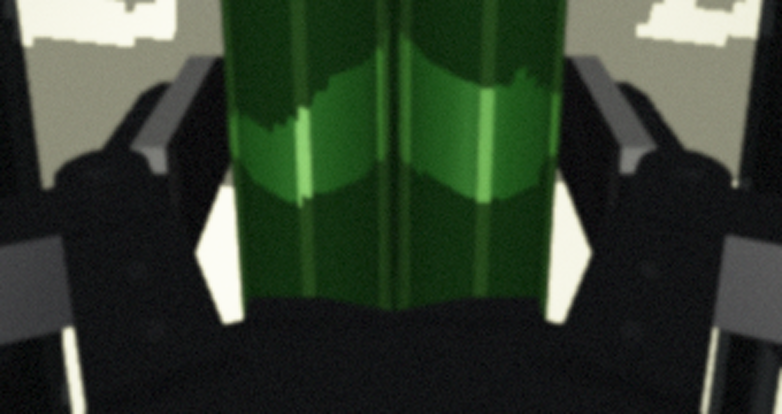

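```bash
python3 - <<'E'
from h import *
c=pickle.load(open("side0.pkl","rb"))
# side-cam bias from cucumbers ends: print upper-end/limb too
for h in (0,.005,.01,.015,.02,.025):
  print(h,[((proj(c,pose(D,slope(a,y,h)))[0]-[270,120])*6).round(0).tolist() for a,y in ((-.056,-.075-.032-.006),(-.034,-.075-.032-.006))])
E
```

```text
0 [[332.0, 402.0], [368.0, 379.0]]
0.005 [[328.0, 397.0], [363.0, 374.0]]
0.01 [[323.0, 392.0], [358.0, 369.0]]
0.015 [[318.0, 387.0], [354.0, 364.0]]
0.02 [[313.0, 382.0], [349.0, 358.0]]
0.025 [[309.0, 377.0], [344.0, 353.0]]
```

Emit:
apply_moves --targets '[0.05,0,-0.09,0,0,0,0.74,0.05,0,-0.09,0,0,0,0.74,0.05,0,-0.09,0,0,0,0.5,0.05,0,-0.09,0,0,0,0.5,0.05,0,-0.09,0,0,0,0.5]' --newtons 45

```text
time: 6.4
ee_pos: [0.5982, 0.2027, 0.1]
tcp_rot: [-179.9, 29.9, -174.3]
wrist_force: [-3.6, -1.1, 1.9]
opening: 0.0575
```

Emit:
apply_moves --targets '[0,0,0,0,0,0,0.5,0,0,0,0,0,0,0.5]'

```text
time: 6.6
ee_pos: [0.5982, 0.2027, 0.0999]
tcp_rot: [-179.9, 29.9, -174.3]
wrist_force: [-5.3, -0.8, 1.0]
opening: 0.0574
```

Opening doesn't depend on height, so the pads are on the axes; good grip. Lifting along the normal.

Emit:
apply_moves --targets '[0,0,0.15,0,0,0,0.5,-0.1,-0.01,0.35,0,0,0,0.5,-0.25,-0.02,0.65,0,0,0,0.5,-0.45,-0.05,1.0,0,0,0,0.5,-0.7,-0.07,1.35,0,0,0,0.5]'

```text
time: 7.1
ee_pos: [0.577, 0.2006, 0.1419]
tcp_rot: [-179.9, 29.9, -174.3]
wrist_force: [0.6, 0.1, -2.0]
opening: 0.0577
```

```bash
python3 - <<'E'
from h import *
for h in (.045,): delta(pose(D,slope(-.045,-.075,h))[0],tool(D[2],30))
for n in ("wrist","side"):
    c=camera(n);cv2.imwrite(f"pics/{n}6.png",c["img"][:,:,::-1])
    if n=="side": cv2.imwrite("pics/s6.png",cv2.resize(c["img"][80:220,270:400,::-1],None,fx=4,fy=4,interpolation=cv2.INTER_CUBIC))
E
```

```text
t 7.1 pos [0.577  0.2006 0.1419] rot [-179.9   29.9 -174.3] F [ 0.6  0.1 -2. ] op 0.0577
  shift [-0.09  -0.004 -0.015] turn [ 0.009 -0.009  0.009] target [0.5743 0.2005 0.1415]
```

View pics/s6.png

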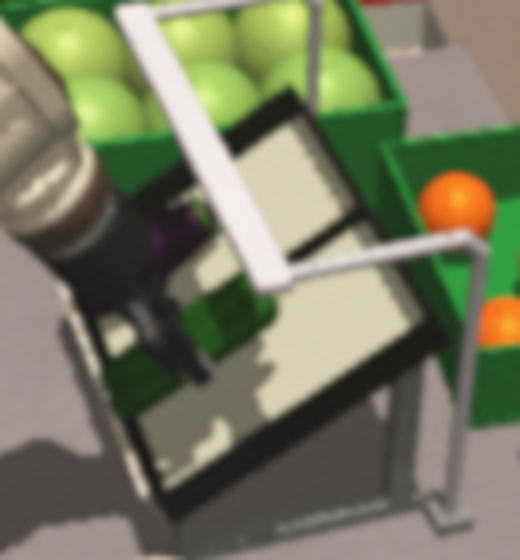

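View pics/wrist6.png

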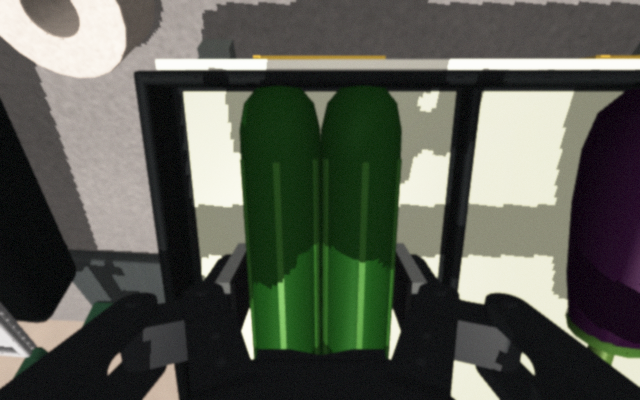

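Both are held (weight ≈2 N). Backing out toward the robot.

Emit:
apply_moves --targets '[-0.6,0,0.1,0,0,0,0.5,-1.5,-0.1,0.5,0,0,0,0.5,-2.6,-0.4,1.0,0,0,0,0.5,-3.7,-0.9,1.6,0,0,0,0.5,-4.7,-1.6,2.2,0,0.3,0,0.5]'

```text
time: 7.7
ee_pos: [0.4343, 0.1525, 0.2066]
tcp_rot: [179.9, 28.1, -174.3]
wrist_force: [1.1, 0.2, -1.1]
opening: 0.0576
```

```bash
cat > d2.py <<'E'
from h import *
delta(pose(P,[-.02,.05,.25])[0],tool(P[2],0))
E
python3 d2.py
```

```text
t 7.7 pos [0.4343 0.1525 0.2066] rot [ 179.9   28.1 -174.3] F [ 1.1  0.2 -1.1] op 0.0576
  shift [  6.879 -10.207   1.448] turn [ 0.132  4.691 -2.487] target [ 0.6407 -0.1537  0.25  ]
```

Emit:
apply_moves --targets '[0,-1,0.3,0,0.5,-0.3,0.5,0.2,-2.2,0.7,0,1.2,-0.6,0.5,0.5,-3.4,1.1,0,1.9,-1,0.5,0.9,-4.6,1.4,0,2.6,-1.3,0.5,1.5,-5.7,1.5,0,3.2,-1.6,0.5]'

```text
time: 8.2
ee_pos: [0.482, -0.0202, 0.2535]
tcp_rot: [179.6, 9.0, 175.7]
wrist_force: [1.7, 1.5, -1.1]
opening: 0.0578
```

```bash
python3 d2.py
```

```text
t 8.2 pos [ 0.482  -0.0202  0.2535] rot [179.6   9.  175.7] F [ 1.7  1.5 -1.1] op 0.0578
  shift [ 5.289 -4.451 -0.118] turn [ 0.11   1.494 -0.875] target [ 0.6407 -0.1537  0.25  ]
```

Emit:
apply_moves --targets '[1,-0.8,0,0,0.4,-0.2,0.5,2,-1.6,0,0,0.8,-0.4,0.5,3,-2.4,0,0.1,1.1,-0.6,0.5,3.9,-3.1,0,0.1,1.3,-0.75,0.5,4.6,-3.7,0,0.1,1.4,-0.85,0.5]'

```text
time: 8.7
ee_pos: [0.6211, -0.1308, 0.2503]
tcp_rot: [180.0, 0.4, 170.7]
wrist_force: [0.7, 0.2, -1.9]
opening: 0.0576
```

Emit:
apply_moves --targets '[0.3,-0.3,0,0,0,0,0.5,0.5,-0.5,0,0,0,0,0.5,0.5,-0.5,0,0,0,0,0.5,0.5,-0.5,0,0,0,0,0.5]'

```text
time: 9.1
ee_pos: [0.6341, -0.144, 0.2519]
tcp_rot: [180.0, 0.5, 170.8]
wrist_force: [0.1, 0.4, -1.8]
opening: 0.0576
```

```bash
python3 d2.py; python3 - <<'E'
from h import *
for n in ("wrist","side","top"):
    c=camera(n);cv2.imwrite(f"pics/{n}7.png",c["img"][:,:,::-1]); pickle.dump(c,open(n+"7.pkl","wb"))
    if n=="side": cv2.imwrite("pics/s7.png",cv2.resize(c["img"][130:370,260:460,::-1],None,fx=3,fy=2.5,interpolation=cv2.INTER_CUBIC))
E
```

```text
t 9.1 pos [ 0.6341 -0.144   0.2519] rot [180.    0.5 170.8] F [ 0.1  0.4 -1.8] op 0.0576
  shift [ 0.22  -0.324 -0.063] turn [ 0.012  0.09  -0.044] target [ 0.6407 -0.1537  0.25  ]
```

View pics/s7.png

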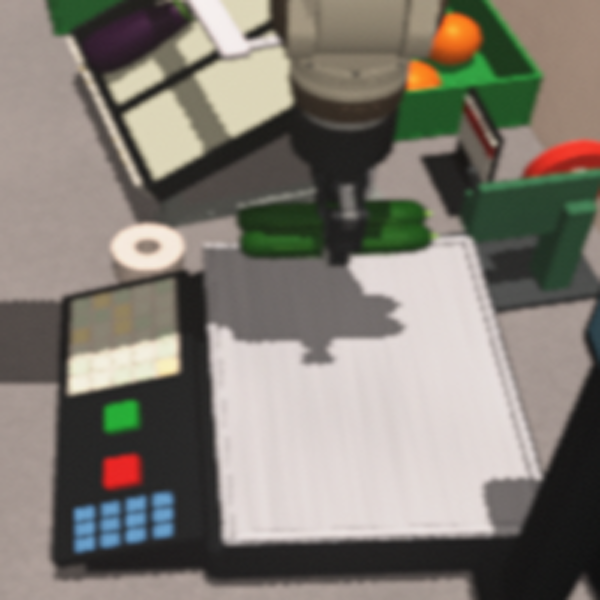

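View pics/wrist7.png

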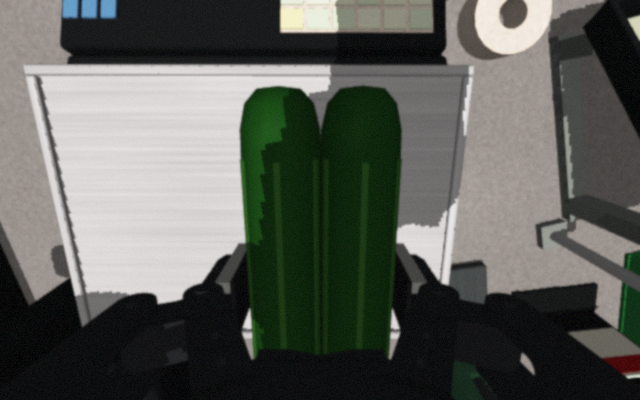

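View pics/top7.png

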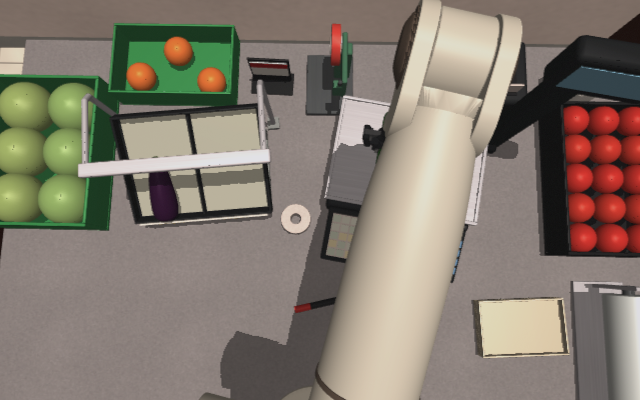

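Both are parallel in the grip and level over the platter, clear of the mast (which is at right in the top view). I'll place near here, nudged +10 mm in x.

Emit:
apply_moves --targets '[0.33,0.05,-0.5,0,0.09,-0.04,0.5,0.33,0.05,-1.4,0,0.09,-0.04,0.5,0.33,0.05,-2.4,0,0.09,-0.04,0.5,0.33,0.05,-3.3,0,0.09,-0.04,0.5,0.33,0.05,-3.9,0,0.09,-0.04,0.5]'

```text
time: 9.75
ee_pos: [0.6437, -0.1421, 0.1309]
tcp_rot: [-179.9, -0.2, 170.5]
wrist_force: [-0.1, -0.6, -2.4]
opening: 0.0578
```

Emit:
apply_moves --targets '[0,0,-0.15,0,0,0,0.5,0,0,-0.15,0,0,0,0.5,0,0,-0.15,0,0,0,0.5]'

```text
time: 10.05
ee_pos: [0.6448, -0.1428, 0.1311]
tcp_rot: [-179.9, 0.1, 170.5]
wrist_force: [-0.1, 0.5, -2.0]
opening: 0.0572
```

```bash
python3 - <<'E'
from h import *
delta(pose(P,[-.02,.06,.107])[0],tool(P[2],0))
for n in ("wrist","side"):
    c=camera(n);cv2.imwrite(f"pics/{n}8.png",c["img"][:,:,::-1])
    if n=="side": cv2.imwrite("pics/s8.png",cv2.resize(c["img"][180:300,300:430,::-1],None,fx=5,fy=5,interpolation=cv2.INTER_CUBIC))
E
```

```text
t 10.05 pos [ 0.6448 -0.1428  0.1311] rot [-1.799e+02  1.000e-01  1.705e+02] F [-0.1  0.5 -2. ] op 0.0572
  shift [-0.083 -0.036 -0.802] turn [ 0.015  0.009 -0.004] target [ 0.6424 -0.1438  0.107 ]
```

View pics/s8.png

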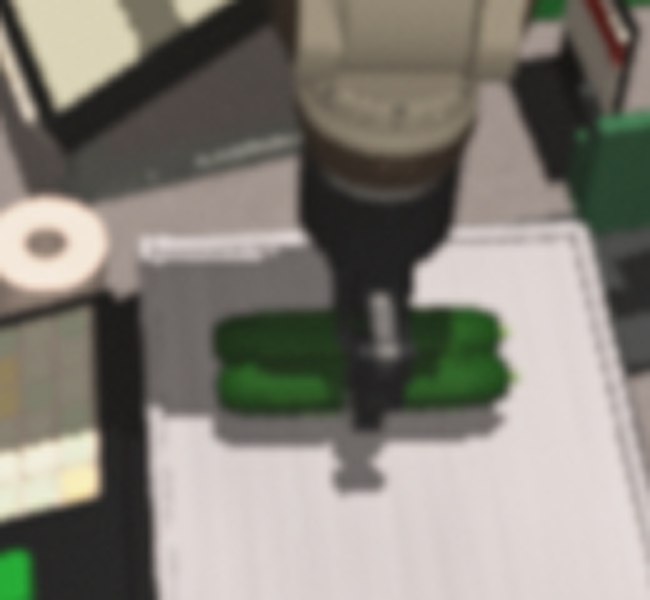

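View pics/wrist8.png

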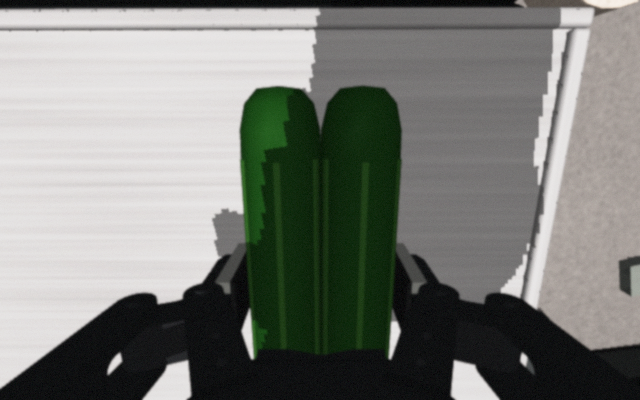

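Emit:
apply_moves --targets '[0,0,-0.15,0,0,0,0.5,0,0,-0.3,0,0,0,0.5,0,0,-0.45,0,0,0,0.5,0,0,-0.55,0,0,0,0.5,0,0,-0.55,0,0,0,0.5]'

```text
time: 10.65
ee_pos: [0.644, -0.1428, 0.1128]
tcp_rot: [-179.9, -0.1, 170.5]
wrist_force: [0.3, 0.0, -1.6]
opening: 0.0576
```

Emit:
apply_moves --targets '[0,0,-0.05,0,0,0,0.5,0,0,-0.1,0,0,0,0.5,0,0,-0.1,0,0,0,0.5]'

```text
time: 10.95
ee_pos: [0.6443, -0.1428, 0.1104]
tcp_rot: [-179.9, -0.0, 170.5]
wrist_force: [0.0, -0.5, -1.9]
opening: 0.0577
```

Emit:
apply_moves --targets '[0,0,-0.05,0,0,0,0.5,0,0,-0.05,0,0,0,0.5]'

```text
time: 11.15
ee_pos: [0.6443, -0.1428, 0.1089]
tcp_rot: [-179.9, -0.0, 170.5]
wrist_force: [-0.3, 0.5, -1.6]
opening: 0.0575
```

Emit:
apply_moves --targets '[0,0,-0.03,0,0,0,0.5,0,0,-0.03,0,0,0,0.5]'

```text
time: 11.35
ee_pos: [0.6443, -0.1428, 0.1081]
tcp_rot: [-179.9, -0.0, 170.5]
wrist_force: [0.1, 0.9, -1.8]
opening: 0.0581
```

Emit:
apply_moves --targets '[0,0,-0.03,0,0,0,0.5,0,0,-0.03,0,0,0,0.5]'

```text
time: 11.55
ee_pos: [0.6444, -0.1429, 0.1075]
tcp_rot: [-179.9, 0.0, 170.5]
wrist_force: [-0.7, -0.2, -0.7]
opening: 0.0573
```

Emit:
apply_moves --targets '[0,0,-0.03,0,0,0,0.5,0,0,-0.03,0,0,0,0.5]'

```text
time: 11.75
ee_pos: [0.6444, -0.1429, 0.1074]
tcp_rot: [-179.9, 0.1, 170.5]
wrist_force: [-2.9, 0.1, 4.9]
opening: 0.0575
```

Contact at z≈0.1074. Releasing slowly.

Emit:
apply_moves --targets '[0,0,0,0,0,0,0.66,0,0,0,0,0,0,0.67,0,0,0,0,0,0,0.68,0,0,0,0,0,0,0.69,0,0,0,0,0,0,0.7]' --newtons 20

```text
time: 12.25
ee_pos: [0.6444, -0.1429, 0.1062]
tcp_rot: [-179.9, -0.0, 170.5]
wrist_force: [-0.0, -0.4, -0.1]
opening: 0.0599
```

Emit:
apply_moves --targets '[0,0,0,0,0,0,0.72,0,0,0,0,0,0,0.74,0,0,0,0,0,0,0.76,0,0,0,0,0,0,0.78,0,0,0,0,0,0,0.8]'

```text
time: 12.75
ee_pos: [0.6443, -0.1428, 0.1063]
tcp_rot: [-179.9, -0.0, 170.5]
wrist_force: [0.8, -0.6, 0.8]
opening: 0.0684
```

```bash
python3 - <<'E'
from h import *
o=bot.get_obs();print(o["wrist_force"],o["opening"],o["time"])
for n in ("wrist","side"):
    c=camera(n);cv2.imwrite(f"pics/{n}9.png",c["img"][:,:,::-1])
    if n=="side": cv2.imwrite("pics/s9.png",cv2.resize(c["img"][180:300,300:430,::-1],None,fx=5,fy=5,interpolation=cv2.INTER_CUBIC))
E
```

```text
[ 0.82916239 -0.60960245  0.7613706 ] 0.06838877848024756 12.75
```

View pics/wrist9.png

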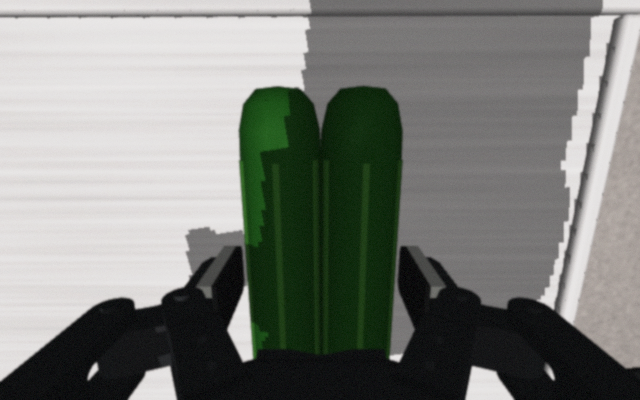

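View pics/s9.png

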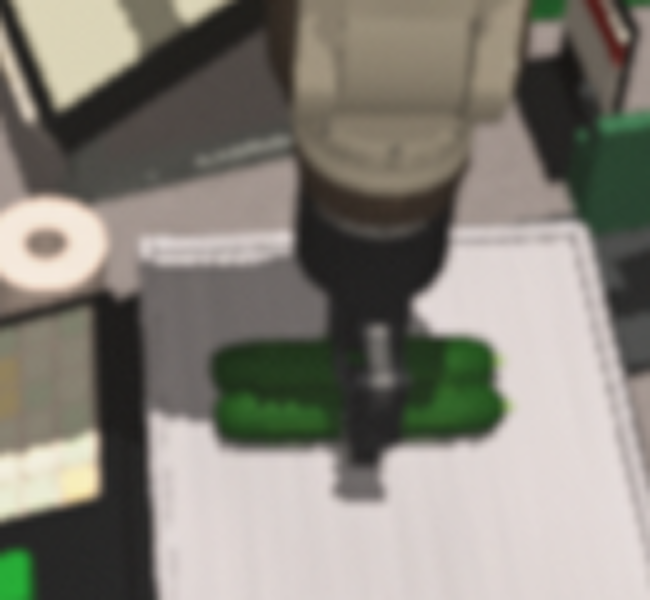

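Cucumbers lie still, side by side, detached from the pads. Opening fully and rising straight up.

Emit:
apply_moves --targets '[0,0,0,0,0,0,0.9,0,0,0,0,0,0,1,0,0,0.1,0,0,0,1,0,0,0.4,0,0,0,1,0,0,0.9,0,0,0,1]'

```text
time: 13.35
ee_pos: [0.644, -0.1428, 0.1337]
tcp_rot: [-179.9, -0.1, 170.5]
wrist_force: [-0.6, -0.9, -0.4]
opening: 0.0853
```

Emit:
apply_moves --targets '[0,0,0.8,0,0,0,1,0,0,1.6,0,0,0,1,0,0,2.4,0,0,0,1,0,0,3.2,0,0,0,1,0,0,3.4,0,0,0,1]'

```text
time: 13.85
ee_pos: [0.6451, -0.143, 0.2399]
tcp_rot: [-179.9, 0.3, 170.5]
wrist_force: [1.4, -0.8, 0.5]
opening: 0.0856
```

```bash
python3 - <<'E'
from h import *
n=[-np.sin(np.radians(20)),0,np.cos(np.radians(20))]
nw=R.from_euler('z',P[2]).apply(n); K=np.array([.4499,-.1911,.0762])
print(nw)
delta(K+nw*.06,tool(P[2],20))
c=camera("wrist");cv2.imwrite("pics/w10.png",c["img"][:,:,::-1])
E
```

```text
[-0.33734923  0.05633185  0.93969262]
t 13.85 pos [ 0.6451 -0.143   0.2399] rot [-179.9    0.3  170.5] F [ 1.4 -0.8  0.5] op 0.0856
  shift [-7.18  -1.49  -3.576] turn [-5.25e-01 -3.24e+00  1.00e-03] target [ 0.4297 -0.1877  0.1326]
```

View pics/w10.png

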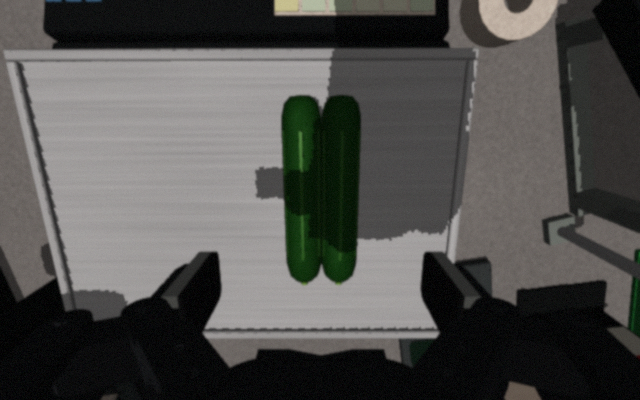

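Both lie flat, side by side, on the platter. Moving back over the print key with the gripper closing.

Emit:
apply_moves --targets '[-1.4,-0.3,0,-0.1,-0.6,0,0.8,-2.8,-0.6,0,-0.2,-1.2,0,0.5,-4.2,-0.9,0,-0.3,-1.9,0,0.2,-5.6,-1.2,-0.3,-0.4,-2.6,0,0,-6.8,-1.4,-0.6,-0.5,-3.2,0,0]'

```text
time: 14.4
ee_pos: [0.4482, -0.1835, 0.2195]
tcp_rot: [179.9, 19.0, 170.5]
wrist_force: [0.1, -0.1, 0.9]
opening: 0.0126
```

Emit:
apply_moves --targets '[-0.7,-0.15,-0.4,-0.05,-0.05,0,0,-0.9,-0.2,-0.8,-0.05,-0.05,0,0,-0.9,-0.2,-0.8,-0.05,-0.05,0,0,-0.9,-0.2,-0.8,-0.05,-0.05,0,0]'

```text
time: 14.8
ee_pos: [0.4226, -0.1895, 0.1963]
tcp_rot: [-179.9, 19.1, 170.5]
wrist_force: [-0.0, 0.0, 0.6]
opening: 0.0001
```

```bash
cat > d3.py <<'E'
from h import *
nw=R.from_euler('z',P[2]).apply([-np.sin(np.radians(20)),0,np.cos(np.radians(20))])
import sys
K=np.array([.4499,-.1911,.0762])
def show(tag):
    c=camera("wrist");im=c["img"][:,:,::-1].copy()
    ex=R.from_euler('z',P[2]).apply([np.cos(np.radians(20)),0,np.sin(np.radians(20))]);ey=R.from_euler('z',P[2]).apply([0,1,0])
    q=proj(c,[K+.015*(a*ex+b*ey) for a,b in ((1,1),(1,-1),(-1,-1),(-1,1))]).astype(int)
    cv2.polylines(im,[q],True,(255,0,255),1)
    o=bot.get_obs();q=proj(c,o["ee_pos"]);cv2.circle(im,tuple(int(v) for v in q[0]),3,(0,255,255),1)
    cv2.imwrite(f"pics/{tag}.png",im); pickle.dump(c,open(tag+".pkl","wb"))
    hsv=cv2.cvtColor(c["img"],cv2.COLOR_RGB2HSV);m=cv2.inRange(hsv,(50,120,60),(75,255,255))
    n,l,s,ce=cv2.connectedComponentsWithStats(m); print([(ce[i].round(1).tolist(),s[i].tolist()) for i in range(1,n) if s[i,4]>150], "model",proj(c,K).round(1), recognise("print_key","wrist"))
E
python3 - <<'E'
from d3 import *
delta(K+nw*.06,tool(P[2],20)); show("w11")
E
```

```text
t 14.8 pos [ 0.4226 -0.1895  0.1963] rot [-179.9   19.1  170.5] F [-0.   0.   0.6] op 0.0001
  shift [ 0.235  0.059 -2.124] turn [-0.013 -0.148 -0.   ] target [ 0.4297 -0.1877  0.1326]
[([325.0, 175.9], [306, 157, 39, 39, 1494]), ([430.5, 343.6], [421, 334, 21, 21, 243])] model [[324.1 176.1]] []
```

View pics/w11.png

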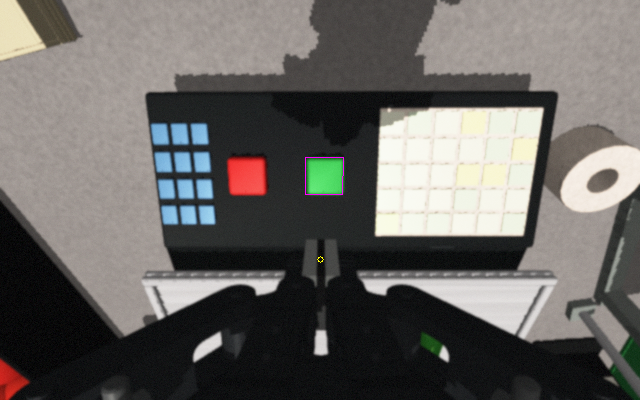

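The wrist view confirms the key location (model 324,176 vs seen 325,176). Descending along the key axis.

Emit:
apply_moves --targets '[0.23,0.06,-0.7,0,-0.15,0,0,0.23,0.06,-1.4,0,-0.15,0,0,0.23,0.06,-2.12,0,-0.15,0,0,0.34,0.04,-2.5,0,-0.15,0,0,0.34,0.04,-2.5,0,-0.15,0,0]'

```text
time: 15.4
ee_pos: [0.4328, -0.1879, 0.1199]
tcp_rot: [179.9, 19.9, 170.5]
wrist_force: [-0.1, 0.4, 0.6]
opening: -0.0003
```

```bash
python3 - <<'E'
from d3 import *
delta(K+nw*.01,tool(P[2],20)); delta(K-nw*.005,tool(P[2],20)); show("w12")
E
```

```text
t 15.4 pos [ 0.4328 -0.1879  0.1199] rot [179.9  19.9 170.5] F [-0.1  0.4  0.6] op -0.0003
  shift [ 0.457 -0.089 -1.145] turn [-0.024 -0.019 -0.008] target [ 0.4465 -0.1905  0.0856]
t 15.4 pos [ 0.4328 -0.1879  0.1199] rot [179.9  19.9 170.5] F [-0.1  0.4  0.6] op -0.0003
  shift [ 0.626 -0.117 -1.615] turn [-0.024 -0.019 -0.008] target [ 0.4516 -0.1914  0.0715]
[([320.4, 222.8], [295, 201, 52, 50, 2209])] model [[319.4 226.3]] [{'box': [295.0, 200.4, 345.2, 250.3], 'conf': 0.57}]
```

View pics/w12.png

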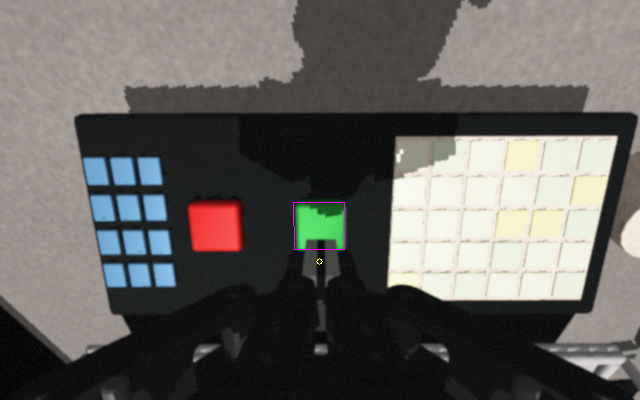

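Emit:
apply_moves --targets '[0.2,-0.04,-0.5,0,0,0,0,0.4,-0.08,-1,0,0,0,0,0.46,-0.09,-1.15,0,0,0,0,0.46,-0.09,-1.15,0,0,0,0]'

```text
time: 15.9
ee_pos: [0.4467, -0.191, 0.0873]
tcp_rot: [179.9, 20.0, 170.5]
wrist_force: [0.0, 0.2, -0.1]
opening: -0.0001
```

Emit:
apply_moves --targets '[0.04,-0.01,-0.12,0,0,0,0,0.08,-0.01,-0.22,0,0,0,0,0.08,-0.01,-0.22,0,0,0,0]'

```text
time: 16.2
ee_pos: [0.4493, -0.1915, 0.0808]
tcp_rot: [179.9, 20.1, 170.5]
wrist_force: [-0.2, -0.5, 3.0]
opening: -0.0002
```

```bash
python3 - <<'E'
from d3 import *
delta(K-nw*.005,tool(P[2],20)); o=bot.get_obs(); print((o["ee_pos"]-K)@nw*1e3, o["wrist_force"]@nw)
E
```

```text
t 16.2 pos [ 0.4493 -0.1915  0.0808] rot [179.9  20.1 170.5] F [-0.2 -0.5  3. ] op -0.0002
  shift [ 0.075  0.004 -0.311] turn [-0.007  0.012 -0.002] target [ 0.4516 -0.1914  0.0715]
4.530093760783125 2.888510093482583
```

Already in contact (2.9 N on a 1.5–4.5 N spring). Stepping until the stop is felt.

Emit:
apply_moves --targets '[0.02,0,-0.05,0,0,0,0,0.02,0,-0.05,0,0,0,0]'

```text
time: 16.4
ee_pos: [0.4498, -0.1916, 0.0793]
tcp_rot: [180.0, 20.1, 170.5]
wrist_force: [-0.5, -1.1, 3.1]
opening: 0.0002
```

Emit:
apply_moves --targets '[0.01,0,-0.03,0,0,0,0,0.01,0,-0.03,0,0,0,0]'

```text
time: 16.6
ee_pos: [0.4501, -0.1915, 0.0783]
tcp_rot: [180.0, 20.1, 170.5]
wrist_force: [1.3, -1.7, 3.4]
opening: 0.0002
```

Emit:
apply_moves --targets '[0.01,0,-0.03,0,0,0,0,0.01,0,-0.03,0,0,0,0]'

```text
time: 16.8
ee_pos: [0.4504, -0.1915, 0.0773]
tcp_rot: [179.9, 20.0, 170.5]
wrist_force: [0.5, -2.7, 5.4]
opening: -0.0003
```

Emit:
apply_moves --targets '[0.01,0,-0.03,0,0,0,0,0.01,0,-0.03,0,0,0,0]'

```text
time: 17.0
ee_pos: [0.4506, -0.1915, 0.0769]
tcp_rot: [180.0, 20.0, 170.5]
wrist_force: [-4.4, -1.2, 9.6]
opening: 0.0
```

Emit:
apply_moves --targets '[0.01,0,-0.03,0,0,0,0,0.01,0,-0.03,0,0,0,0]'

```text
time: 17.2
ee_pos: [0.4507, -0.1915, 0.0768]
tcp_rot: [180.0, 20.1, 170.5]
wrist_force: [-11.6, -0.8, 18.2]
opening: 0.0002
```

```bash
python3 - <<'E'
from d3 import *
o=bot.get_obs(); print(o["ee_pos"],(o["ee_pos"]-K)@nw*1e3, o["wrist_force"],o["wrist_force"]@nw)
show("w13")
c=camera("side");cv2.imwrite("pics/s13.png",cv2.resize(c["img"][220:360,260:440,::-1],None,fx=4,fy=4,interpolation=cv2.INTER_CUBIC))
E
```

```text
[ 0.45068041 -0.19154521  0.07677075] 0.24797982038168545 [-11.56405898  -0.79826432  18.16408936] 20.924819378208287
[([322.3, 234.2], [290, 222, 65, 32, 1417])] model [[320.7 256.2]] [{'box': [292.5, 222.6, 354.1, 256.1], 'conf': 0.92}]
```

View pics/w13.png

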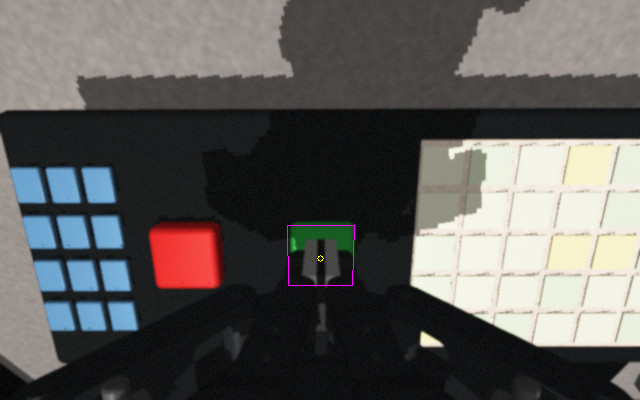

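View pics/s13.png

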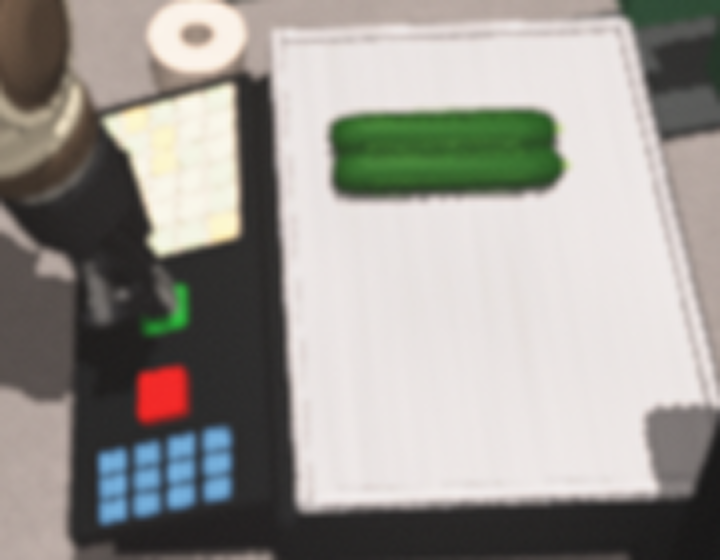

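Rigid stop at ~21 N with the spring's ~5 mm covered: the key is fully down. Retracting along the axis.

Emit:
apply_moves --targets '[-0.05,0.01,0.15,0,0,0,0,-0.15,0.03,0.45,0,0,0,0,-0.35,0.06,1,0,0,0,0,-0.7,0.12,1.9,0,0,0,0,-1,0.17,2.8,0,0,0,0]'

```text
time: 17.85
ee_pos: [0.4194, -0.1854, 0.1591]
tcp_rot: [179.8, 19.8, 170.5]
wrist_force: [0.4, -0.9, -0.7]
opening: 0.0001
```

Emit:
apply_moves --targets '[-1,0.5,0.8,0,0,0,0,-2,1.2,1.6,0,0,0,0,-2.5,2.2,2,0,0,0,0,-3,3.2,2,0,0,0,0,-3,3.2,2,0,0,0,0]'

```text
time: 18.35
ee_pos: [0.3292, -0.0877, 0.2199]
tcp_rot: [179.9, 20.1, 170.7]
wrist_force: [1.1, -0.6, 0.1]
opening: -0.0001
```

```bash
python3 - <<'E'
from h import *
o=bot.get_obs(); print(o["time"],o["ee_pos"],o["wrist_force"])
for n in ("side","top"):
    c=camera(n);cv2.imwrite(f"pics/{n}14.png",c["img"][:,:,::-1])
    for q in ("cucumber_a_center","print_key","clear_key"): print(n,q,recognise(q,n))
    x0,y0,x1,y1=(250,80,450,360) if n=="side" else (60,70,510,290)
    f=2 if n=="side" else 1.75
    cv2.imwrite(f"pics/{n}14z.png",cv2.resize(c["img"][y0:y1,x0:x1,::-1],None,fx=f,fy=f,interpolation=cv2.INTER_CUBIC))
E
```

```text
18.35 [ 0.32924595 -0.08774291  0.21992899] [ 1.14185701 -0.56653247  0.06367033]
side cucumber_a_center [{'box': [342.6, 255.7, 403.8, 270.0], 'conf': 0.62}]
side print_key []
side clear_key [{'box': [296.2, 312.9, 307.0, 328.8], 'conf': 0.61}]
top cucumber_a_center [{'box': [380.1, 129.8, 396.9, 192.8], 'conf': 0.88}, {'box': [149.8, 173.3, 180.2, 221.1], 'conf': 0.17}]
top print_key [{'box': [79.2, 78.9, 282.3, 223.4], 'conf': 0.58}, {'box': [394.5, 241.6, 407.9, 254.9], 'conf': 0.44}]
top clear_key [{'box': [417.0, 244.7, 435.7, 259.5], 'conf': 0.54}]
```

View pics/side14z.png

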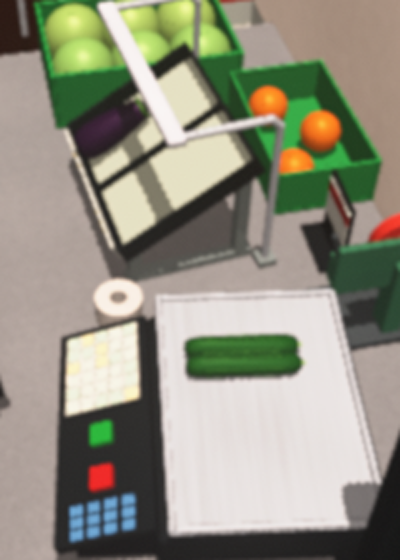

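View pics/top14z.png

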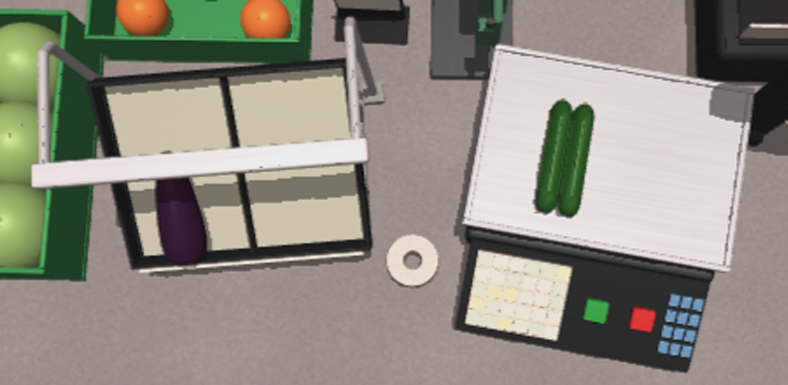

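Both cucumbers lie side by side on the platter. The green key is up again, and everything else is where it was. Handing in.

```bash
python3 -c "
from workcell import bot
print(bot.job_done())"
```

```text
the job is handed in; nothing more can be done
None
```

I took both cucumbers together in one tilted grip from under the lamp bar and laid them on the platter. I lowered them until the wrist force showed contact (about 7 N), then opened the gripper slowly. With both lying there I pressed the green key along its axis and backed off. The job was handed in at about 18.6 s of robot time.

**Last checks:**
- **Cucumbers:** the last side and top pictures show both lying flat, side by side, on the platter.
- **Print key:** it met a rigid stop at about 21 N after roughly 5 mm of travel, and it looks up again in the pictures. Travel came only from force and tool position, because I had no direct reading of the key joint.
- **Left alone:** the red key, aubergine and label roll look unmoved.
- **Robot:** the arm was clear of everything, with the wrist force near zero.

**Readings that disagreed:**
- **Grip opening:** it read 57.5 mm, where about 60 mm was expected. It did not change when I re-gripped 3 mm lower, so I took it as a gripper offset.
- **Key contact:** I touched the key about 5 mm higher than the camera estimate.
- **Recogniser:** it did not find the green key in the last side picture. In the last top picture its best match for the key was the display, with the key second.

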